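# Check-weigh a bottle on the beam balance: release the beam, then arrest it again

### The arm

A 6-joint arm with a two-finger parallel gripper is mounted at the origin on a cart in front of the work surface, level with it; the furniture and walls round the work are solid. World frame = base frame: x ahead of the robot, y to its left, z up, the work surface at z = 0. Lengths are in mm, angles in degrees, forces in N, time in s.
With the tool pointing down it reaches from about 350 to 975 mm from the base axis. Payload 4.9 kg.
Tool frame: the origin (TCP) lies at the very end of the fingers, on their centre line; the grasp point (between the pads) lies 19 mm behind it; x points along the fingers, y is the direction in which the jaws open and shut, and the axes are right-handed (so a half turn about x gives the same grasp; the last joint's range is limited). The gripper opens to 85 mm and grips with 20 to 120 N. Pads are 22 mm wide; open, the fingers measure 114 mm over their backs; the gripper's body (76 mm by 85 mm) begins 54 mm behind the grasp point. The pads swing forward as they close: fully open they stand 13 mm farther back than shut.
Start: joints at [70.245, 3.019, 92.412, -0, 84.569, -6.818], TCP at [139.92, 609.117, 231.304] pointing down, gripper open.
Joint ranges: [-172.51, 172.51], [-57.92, 126.97], [3.15, 148.05], [-58.71, 238.71], [5.1, 150.11], [-179.66, 179.66]. Speed limits (degrees/s): [147.25, 147.25, 180, 180, 180, 180].

### API

Orientations are given as a 3x3 rotation matrix whose columns are the frame's x, y, z axes.
In Python, from cell import observe, get_image, close_job gives the robot as it stands.
- The arm moves only by the tool play_rows, never from a script. Its argument "targets" is a list that holds one entry, the list of rows, each a list of 5 numbers: the shift along the tool's x, y, z in mm, then the turn about the tool's x in degrees, then the finger opening in mm, from 0 to 85.4. In form: [[[tx, ty, tz, spin, gripper], ...]]. A call has 1 to 20 rows; each row is the pose to reach, as a shift and turn from the pose measured when the call began, along the tool's axes at that moment; what a row does not reach only later rows make up. A row lasts 1/8 s, in which the tool goes at most 62.5 mm and 10.7 degrees, less where a joint would pass 70% of its speed; a pose out of reach is approached as far as the arm can. A call with a gripper value outside its range is refused whole. The fingers move at their own pace and stop on an object; the grip force is fixed at half the most. Time passes only in rows, so rows that repeat a pose let the fingers close. It gives the time, the measured TCP pose, the force and the opening at its end, in the units of the state.
- observe(): the state, without advancing time (a new reading comes with each control period).
- get_image(name): name is "scene" or "top" or "wrist"; returns a dict with "img" (384x512x3 uint8, blue, green, red), "K" (3x3 intrinsics, pixels), "extrinsics" (4x4, takes a point from world to camera coordinates); the wrist camera has in their place "hand_eye" (4x4, takes a point from camera to tool coordinates, whose origin is the TCP and whose axes are the tool frame's). Camera axes: x right, y down, z forward; pixel columns grow to the right and rows downward; lengths in mm; the calibration is good to about 2 mm. A picture is of the moment at which its call begins: read the wrist's pose just before it. There is no depth.
- close_job(): hands the job in, once; it reports no verdict.
The state is a dict: "time_s": time; "qpos": joint angles; "dq": joint speeds; "effort": joint torques, N m; "position": TCP position; "eef_rot": TCP orientation; "ft_force": force on the tool from outside, world axes, zero at the start; "ft_torque": the same for the moment, N m; "grip_width": finger opening in mm.
Only numpy, scipy, OpenCV 4.12 (cv2) and the standard library are available. Lean on these libraries where they do the work, as an engineer would, in place of code of your own. Each camera call takes 0.05 s, during which the arm holds its last target.

### The job

One of the two beam balances has the amber bottle standing on its pan. Swing that balance's arrest lever fully over to release its beam, wait until the beam has tipped and come to rest, then swing the lever fully back to arrest the beam level again and let go. Leave the bottle standing on the pan and leave the empty balance alone.

Things in the scene. Friction and masses are not known exactly. Their poses are not given: they have to be found in the camera images.
- loaded_knob (a point): middle of the black upright grip post (16 mm round) of the arrest lever, in front of the balance with the bottle; 55 mm above the worktop, post top 21 mm higher, flat lever arm's top 29 mm lower. The lever turns about a vertical axis 80 mm from here along this point's +x (level, post to hinge; z up). Post stays upright. About 1 N swings it; it stays where left
- loaded_lever (a joint): turn of that arrest lever, rad: 0 = home, beam arrested (post towards the pan's side, the robot's left); grows counter-clockwise seen from above to the stop at 1.2 = fully released (post towards the counterweight's side, the robot's right)
- loaded_beam (a joint): tilt of that balance's beam, rad: 184 mm aluminium bar 100 mm up, 72 mm round pan on its left end, counterweight on its right. 0 = level, positive = pan down, stops at +-0.12. Arrested it is held level; with the lever over, the heavier bottle tips it pan down to the stop, at rest in about 1 s. The lever lifts it level again on its way back
- bottle_mid (a point): centre (half-way up) of the amber bottle with black cap, 49 mm across and 99 mm tall, that stands loose on that balance's pan; z is its upright axis
- idle_lever (a joint): turn in rad of the arrest lever of the other balance, identical but with an empty pan: 0 = home, beam arrested; must stay there
Mind the look-alikes: they are no part of the job. Leave any brown or pink look-alike of the part that bears bottle_mid alone.

How it is judged (in metres and radians):
On the way, in this order (a step that is already met when the one before it is completed fails the run):
1. the lever of the loaded balance is fully over (beyond 1.0 rad) and its beam has tipped pan down (beyond 0.1 rad) and come to rest (value of joint loaded_lever above 1 rad and value of joint loaded_beam above 0.1 rad and velocity of joint loaded_beam between -0.03 and 0.03 rad/s), for 0.4 s.
2. the lever is back home (below 0.17 rad) and the beam is arrested level (within 0.045 rad) (value of joint loaded_lever below 0.17 rad and value of joint loaded_beam between -0.045 and 0.045 rad), for 0.2 s.
At the end, for the whole second after the job is handed in: The loaded balance's lever is back home (within 0.17 rad), its beam is at rest and level within 0.045 rad, the amber bottle stands upright (within 0.1 rad) on the pan within 15 mm of where it began, and the empty balance's lever is still home (within 0.17 rad) (all of step 2 and velocity of joint loaded_beam between -0.03 and 0.03 rad/s and angle between bottle_mid's own z axis and vertical below 0.1 rad and distance of bottle_mid from where it was at the start of the episode below 0.015 m and value of joint idle_lever below 0.17 rad); the robot touches nothing.
It fails at once if the bottle is knocked over or off the pan (angle between bottle_mid's own z axis and vertical above 0.4 rad or distance of bottle_mid from where it was at the start of the episode above 0.06 m).
It fails at once if the empty balance's lever is swung (value of joint idle_lever above 0.3 rad).
It also fails if it takes over 43 s, if anything falls off the work surface, if the arm or the gripper's body presses on something with over 40 N, if the wrist force passes 120 N, or if a joint passes its speed limit or range.

## Working session

There is one attempt and no reset: what is moved stays moved. The work goes in short steps, Python scripts to look and compute and a tool call to move; the robot and the scene stay as the last step left them, time stands still between calls to the robot, and variables do not carry over. Pictures are saved under pics/ and viewed, and the job is handed in when it is done.

Besides the shell and the picture viewer there is one more tool, called after "Call:" as a command line: name --argument value ..., lists and objects as JSON in quotes. play_rows: Moves the arm, as the interface text tells. Its arguments: {"type":"object","properties":{"targets":{"type":"array","items":{"type":"array","items":{"type":"array","items":{"type":"number"}}}}},"required":["targets"]}

```bash
mkdir -p pics; ls; python3 - <<'E'
from cell import observe,get_image
import cv2,numpy as np
s=observe();print(s)
for n in("scene","top","wrist"):
    d=get_image(n);cv2.imwrite(f"pics/{n}0.png",d["img"]);np.savez(f"pics/{n}0.npz",**d)
    print(n,d["K"].tolist() if hasattr(d["K"],'tolist') else d["K"]);print(np.round(d.get("extrinsics",d.get("hand_eye")),3))
E
```

```text
pics
{'time_s': 0.0, 'qpos': array([ 7.02458301e+01,  3.05670019e+00,  9.24923999e+01, -1.28829042e-03,
        8.45676653e+01, -6.81927558e+00]), 'dq': array([-0.0351639 , -0.01056637,  0.09460224,  0.08289532,  0.0621176 ,
       -0.04332521]), 'effort': array([-8.29201838e-06, -3.93682659e+01, -3.70175886e+01, -2.11135298e-04,
        7.07313055e-03,  2.38023617e-06]), 'position': array([139.70827311, 608.54846354, 230.06584486]), 'eef_rot': array([[-6.67727001e-04,  2.23840951e-01,  9.74625458e-01],
       [-1.92557576e-03,  9.74623580e-01, -2.23841840e-01],
       [-9.99997923e-01, -2.02618040e-03, -2.19759769e-04]]), 'ft_force': array([ 0.16534556,  0.63779485, -0.08888833]), 'ft_torque': array([-0.02656245, -0.0044348 , -0.046451  ]), 'grip_width': 85.11026827969529}
scene [[348.77918951040084, 0.0, 257.67512529885005], [0.0, 348.77918951040084, 194.77137207254708], [0.0, 0.0, 1.0]]
[[ 7.09000e-01 -7.05000e-01  2.00000e-03 -3.20849e+02]
 [-5.24000e-01 -5.28000e-01 -6.69000e-01  2.96410e+02]
 [ 4.72000e-01  4.73000e-01 -7.44000e-01  8.92537e+02]
 [ 0.00000e+00  0.00000e+00  0.00000e+00  1.00000e+00]]
top [[408.6751463555539, 0.0, 254.06287790574387], [0.0, 408.6751463555539, 185.49427619989186], [0.0, 0.0, 1.0]]
[[ 1.300000e-02 -1.000000e+00  2.100000e-02 -4.772400e+01]
 [-9.950000e-01 -1.500000e-02 -1.010000e-01  4.605390e+02]
 [ 1.020000e-01 -1.900000e-02 -9.950000e-01  1.513046e+03]
 [ 0.000000e+00  0.000000e+00  0.000000e+00  1.000000e+00]]
wrist [[303.2139216582069, 0.0, 252.58503519642406], [0.0, 303.2139216582069, 190.23734973840948], [0.0, 0.0, 1.0]]
[[ 1.00000e-03 -3.26000e-01  9.45000e-01 -1.42183e+02]
 [ 1.00000e+00  1.00000e-03 -1.00000e-03 -1.03000e-01]
 [-0.00000e+00  9.45000e-01  3.26000e-01 -8.44280e+01]
 [ 0.00000e+00  0.00000e+00  0.00000e+00  1.00000e+00]]
```

View pics/scene0.png

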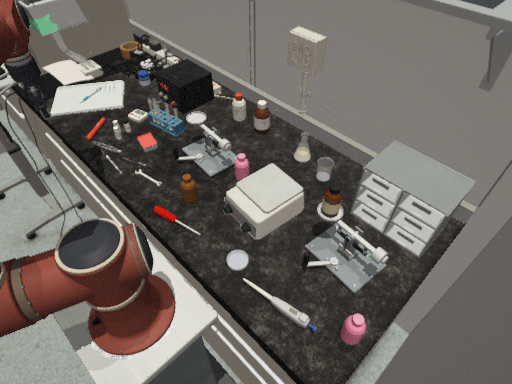

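View pics/top0.png

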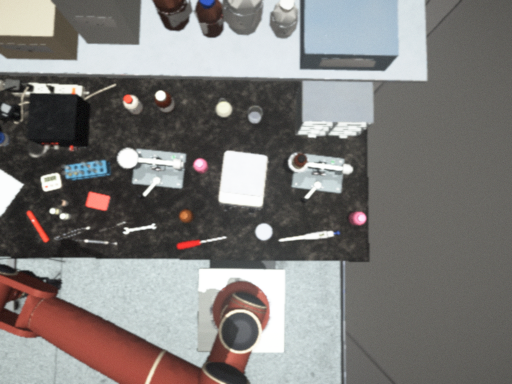

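View pics/wrist0.png

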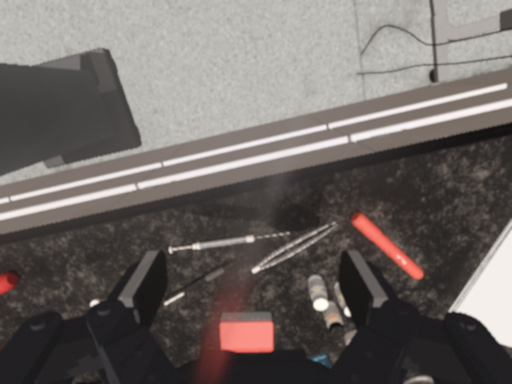

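```bash
python3 - <<'E'
import cv2,numpy as np
t=cv2.imread("pics/top0.png");s=cv2.imread("pics/scene0.png")
a=cv2.resize(t[140:215,275:375],None,fx=6,fy=6,interpolation=cv2.INTER_CUBIC)
b=cv2.resize(s[170:300,290:400],None,fx=5,fy=5,interpolation=cv2.INTER_CUBIC)[:600]
cv2.imwrite("pics/ct.png",a);cv2.imwrite("pics/cs.png",b)
def proj(n,p):
    d=np.load(f"pics/{n}0.npz");q=d["extrinsics"]@np.r_[p,1];u=d["K"]@q[:3];return u[:2]/u[2]
def ray(n,uv,z):
    d=np.load(f"pics/{n}0.npz");E=d["extrinsics"];R=E[:3,:3];c=-R.T@E[:3,3];v=R.T@np.linalg.inv(d["K"])@np.r_[uv,1];return c+v*(z-c[2])/v[2]
for uv in[(298,160),(309,194),(318,183),(349,168)]:
    print(uv,ray("top",uv,76).round(),ray("top",uv,100).round())
print(ray("scene",(307,257),76).round())
E
```

```text
(298, 160) [ 552. -200.   76.] [ 548. -197.  100.]
(309, 194) [ 428. -240.   76.] [ 426. -237.  100.]
(318, 183) [ 469. -273.   76.] [ 466. -269.  100.]
(349, 168) [ 526. -387.   76.] [ 522. -381.  100.]
[ 398. -238.   76.]
```

View pics/ct.png

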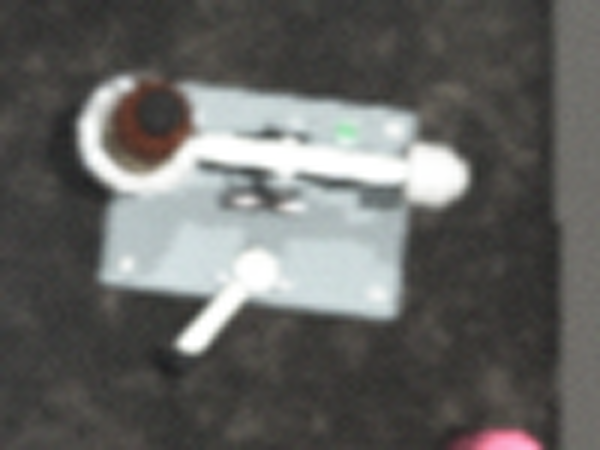

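View pics/cs.png

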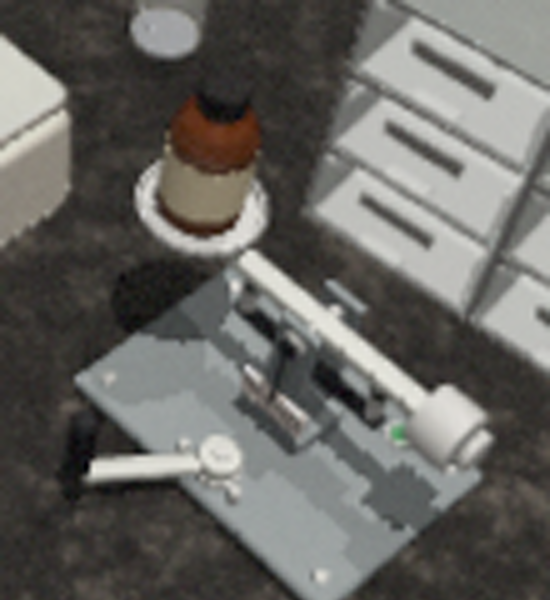

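```bash
cat > h.py <<'E'
import cv2,numpy as np
def ray(n,uv,z):
    d=np.load(f"pics/{n}.npz");E=d["extrinsics"];R=E[:3,:3];c=-R.T@E[:3,3];v=R.T@np.linalg.inv(d["K"])@np.r_[uv,1];return c+v*(z-c[2])/v[2]
def tri(nu):
    P=[];u=[]
    for n,uv in nu:
        d=np.load(f"pics/{n}.npz");P.append(d["K"]@d["extrinsics"][:3]);u.append(np.array(uv,float))
    X=cv2.triangulatePoints(P[0],P[1],u[0],u[1]);return (X[:3]/X[3]).ravel()
def proj(n,p):
    d=np.load(f"pics/{n}.npz");q=d["extrinsics"]@np.r_[p,1];u=d["K"]@q[:3];return u[:2]/u[2]
E
python3 - <<'E'
from h import *
for n,(x0,x1,y0,y1) in{"top0":(296,322,190,210),"scene0":(296,318,245,275)}.items():
    g=cv2.imread(f"pics/{n}.png")[y0:y1,x0:x1].max(2);print(n);print(g)
    # blob
print("posttop",tri([("top0",(303.7,200)),("scene0",(307,253.6))]), ray("top0",(303.7,200),76),ray("scene0",(307,253.6),76))
print("postmid scene",ray("scene0",(305.6,261),55))
print("hinge",tri([("top0",(317.8,184.7)),("scene0",(334,261))]),ray("top0",(317.8,184.7),30),ray("scene0",(334,261),30))
E
```

```text
top0
[[ 65  60  61  62  58  56  55  55  61  65  66  63  69 115 201 247 254 253
  237 166 119 124 138 154 171 181]
 [ 63  62  63  62  53  62  57  57  59  62  63  61  96 183 245 253 253 241
  173  96  76  79  84  88  97 106]
 [ 62  59  61  57  57  61  60  58  58  58  57  85 172 242 253 253 245 182
  103  78  75  73  73  71  73  74]
 [ 58  61  61  60  58  58  62  57  55  56  82 161 239 253 254 246 190 102
   72  72  69  70  74  73  77  82]
 [ 60  59  59  66  59  57  58  56  56  77 156 236 253 254 249 202 117  74
   69  69  68  62  75  73  82  84]
 [ 60  59  63  57  57  57  59  60  73 146 232 253 254 251 216 128  74  67
   68  71  71  75  68  81  85  83]
 [ 58  61  56  56  58  59  62  68 125 219 251 254 253 235 147  79  64  67
   75  81  83  77  71  81  82  75]
 [ 59  59  57  59  52  57  63  80 151 234 251 252 239 172  83  63  67  70
   77  82  80  78  73  78  76  73]
 [ 60  61  57  52  49  42  51  61  94 154 195 198 156  89  61  62  66  69
   75  79  76  70  69  73  79  72]
 [ 55  60  55  51  45  41  44  46  55  75  85  90  75  64  62  64  61  66
   73  71  79  76  74  81  75  75]
 [ 55
[... 3519 characters left out ...]
6  59  58  48  45  46  43  37  46  46  53  54  54  55  58  56  49
   52  49  54  56]
 [ 50  49  47  44  44  44  46  43  49  67  72  64  67  62  61  68  71  56
   51  54  63  61]
 [ 47  44  44  42  51  56  53  51  56  87  77  73  73  66  66  64  67  57
   52  58  64  58]
 [ 42  41  34  40  48  50  58  66  63  84  71  67  66  67  68  71  60  58
   51  55  60  59]]
posttop [ 408.58923641 -224.70089927   65.59681711] [ 405.70692242 -220.96560642   76.        ] [ 405.95728057 -230.84256301   76.        ]
postmid scene [ 397.44235367 -236.00746393   55.        ]
hinge [ 467.9531956  -281.60923891   26.33262035] [ 467.23598525 -280.58477323   30.        ] [ 466.24511724 -282.96207966   30.        ]
```

The amber bottle stands on the pan of the right-hand balance: top image (298,160), scene image (332,200). The look-alikes stand on the worktop, off any pan: brown at scene (189,188), amber-brown at (262,115) and pink at (242,165) and (352,328). The lever's black post is at top (303,200) and scene (304,251), and the hinge is at about (467,-282). Post to hinge measures about 80 mm, which agrees with the description. Next I move over there at z = 230.

Call:
play_rows --targets '[[[0, -63, 67, 0, 60], [0, -126, 135, 0, 60], [0, -189, 202, 0, 60], [0, -251, 270, 0, 60], [0, -314, 337, 0, 60], [0, -377, 405, 0, 60], [0, -427, 407, 0, 60], [0, -477, 408, 0, 60], [0, -527, 410, 3, 60], [0, -577, 411, 9, 60], [0, -627, 412, 15, 60], [0, -677, 413, 21, 60], [0, -734, 415, 27, 60], [0, -734, 415, 27, 60], [0, -734, 415, 27, 60], [0, -734, 415, 27, 60], [0, -734, 415, 27, 60], [0, -734, 415, 27, 60]]]'

```text
time_s: 2.4
position: [380.3, -198.3, 231.4]
eef_rot: [[-0.0, 0.64, 0.768], [-0.001, 0.768, -0.64], [-1.0, -0.001, 0.001]]
ft_force: [0.6, -0.7, 0.6]
grip_width: 60.3
```

```bash
python3 - <<'E'
from cell import observe,get_image
import cv2,numpy as np
s=observe();print(s["position"],s["qpos"].round(1))
d=get_image("wrist");cv2.imwrite("pics/wrist1.png",d["img"])
T=np.eye(4);T[:3,:3]=s["eef_rot"];T[:3,3]=s["position"]
E=np.linalg.inv(T@d["hand_eye"])
np.savez("pics/wrist1.npz",K=d["K"],extrinsics=E)
from h import *
print(proj("wrist1",(404,-230,76)),proj("wrist1",(467,-282,30)))
E
```

```text
[ 380.2796141  -198.2638684   231.38043243] [-3.740e+01 -2.570e+01  1.172e+02 -1.000e-01  8.850e+01 -8.770e+01]
[244.60088735 207.92600867] [246.38538168 252.8506688 ]
```

View pics/wrist1.png

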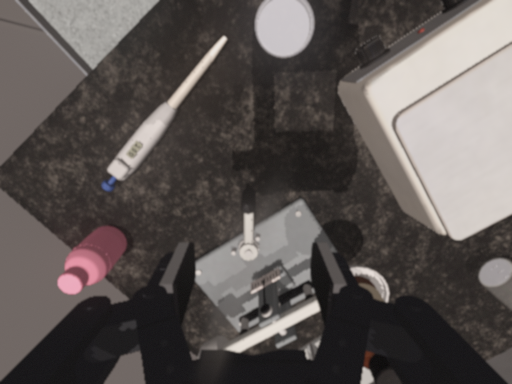

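```bash
python3 - <<'E'
from h import *
i=cv2.imread("pics/wrist1.png")[165:275,195:305]
i=cv2.convertScaleAbs(i,alpha=1.8,beta=10)
cv2.imwrite("pics/cw.png",cv2.resize(i,None,fx=5,fy=5,interpolation=cv2.INTER_CUBIC))
E
```

```text
(no output)
```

View pics/cw.png

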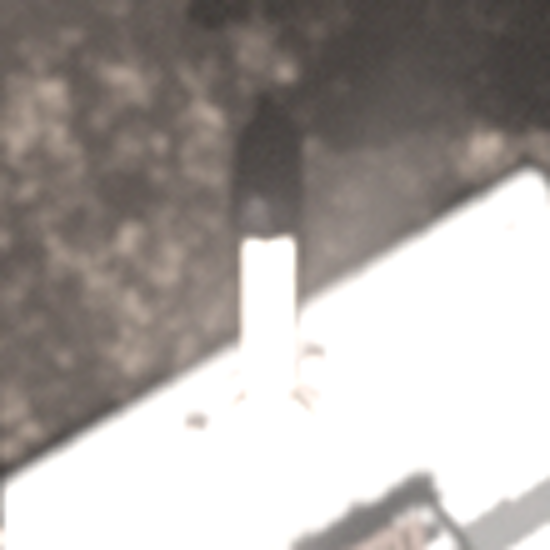

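```bash
python3 - <<'E'
from h import *
s=(248.6,207);h=(248.6,252.5)
i=cv2.imread("pics/wrist1.png")
# hinge white blob circle
g=cv2.inRange(i,(200,200,200),(255,255,255))
n,l,st,c=cv2.connectedComponentsWithStats(g[225:270,225:275]);print(st,c+[225,225])
P=ray("wrist1",s,76);H=ray("wrist1",h,32)
print(P,H,np.linalg.norm((P-H)[:2]))
print("tri",tri([("wrist1",s),("scene0",(304,251))]),tri([("wrist1",h),("scene0",(334,261))]),tri([("wrist1",h),("top0",(317.8,184.7))]))
E
```

```text
[[   0    0   50   45 2216]
 [  22    0    3    6   14]
 [  16   21    9    7   17]
 [  17   29    1    1    1]
 [  30   28    1    2    2]] [[249.54873646 247.10694946]
 [247.78571429 227.        ]
 [244.35294118 248.35294118]
 [242.         254.        ]
 [255.         253.5       ]]
[ 405.89715794 -226.05765754   76.        ] [ 467.5401817  -278.67926408   32.        ] 81.04872517873886
tri [ 402.35916503 -223.24247663   84.68131764] [ 470.36632808 -281.53246686   24.13847451] [ 467.41715725 -279.91770386   31.11358084]
```

The post is at about (405,-227) and the hinge at about (467,-280), agreeing across the wrist, top and scene views (81 mm apart against 80 expected). I go down over the post with the jaws straddling it tangentially.

Call:
play_rows --targets '[[[0, -3, 19, 0, 45], [0, -6, 37, 0, 45], [30, -6, 37, 0, 45], [65, -6, 37, 0, 45], [100, -6, 37, 0, 45], [130, -6, 37, 0, 45], [130, -6, 37, 0, 45], [130, -6, 37, 0, 45]]]'

```text
time_s: 3.45
position: [405.7, -227.0, 102.8]
eef_rot: [[0.001, 0.639, 0.769], [-0.003, 0.769, -0.639], [-1.0, -0.001, 0.003]]
ft_force: [0.7, -1.1, -0.1]
grip_width: 45.0
```

```bash
python3 - <<'E'
from cell import observe,get_image
import cv2,numpy as np
s=observe();print(s["position"],s["qpos"].round(1),s["ft_force"])
d=get_image("wrist");cv2.imwrite("pics/wrist2.png",d["img"])
T=np.eye(4);T[:3,:3]=s["eef_rot"];T[:3,3]=s["position"]
E=np.linalg.inv(T@d["hand_eye"])
np.savez("pics/wrist2.npz",K=d["K"],extrinsics=E)
from h import *
print(proj("wrist2",(405,-227,76)),proj("wrist2",(467,-279.5,30)))
E
```

```text
[ 405.65014118 -227.03745227  102.83893367] [-3.840e+01 -1.310e+01  1.202e+02 -1.000e-01  7.270e+01 -8.860e+01] [ 0.67853622 -1.14266711 -0.08896762]
[252.62824934 228.9652332 ] [251.88943501 290.93521   ]
```

View pics/wrist2.png

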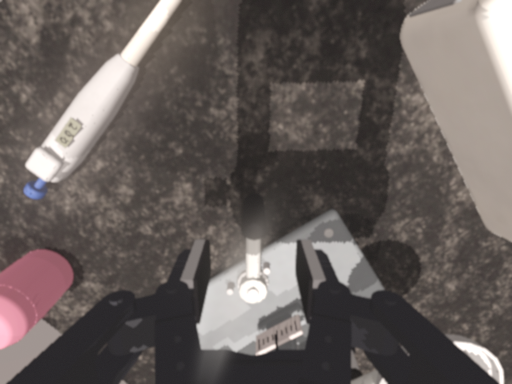

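The lever is centred between the fingers: post at about (253,228), hinge at (253,290). I continue down and narrow the jaws to a loose cage.

Call:
play_rows --targets '[[[20, 0, 0, 0, 45], [40, 0, 0, 0, 45], [60, 0, 0, 0, 45], [60, 0, 0, 0, 45], [60, 0, 0, 0, 22], [60, 0, 0, 0, 22], [60, 0, 0, 0, 22], [60, 0, 0, 0, 22]]]'

```text
time_s: 4.5
position: [406.3, -227.8, 43.8]
eef_rot: [[0.003, 0.64, 0.769], [-0.004, 0.769, -0.64], [-1.0, -0.001, 0.004]]
ft_force: [-0.5, -0.1, -0.0]
grip_width: 22.1
```

```bash
python3 - <<'E'
from cell import observe,get_image
import cv2,numpy as np
s=observe();print(s["position"],s["qpos"].round(1),s["ft_force"])
d=get_image("wrist");cv2.imwrite("pics/wrist3.png",d["img"])
E
```

```text
[ 406.27790173 -227.75699346   43.76996143] [-3.840e+01 -7.900e+00  1.221e+02 -1.000e-01  6.560e+01 -8.860e+01] [-0.53942278 -0.14908657 -0.04027659]
```

View pics/wrist3.png

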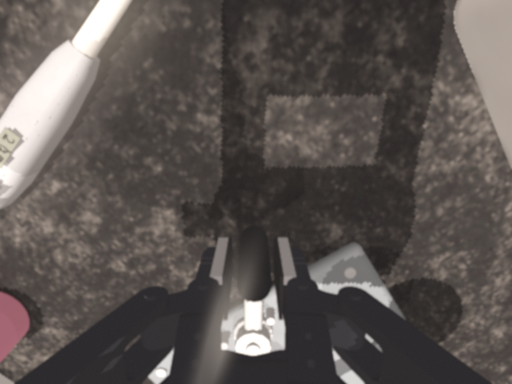

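Call:
play_rows --targets '[[[0, -7, 0, -5, 22], [0, -14, 1, -10, 22], [0, -21, 3, -15, 22], [0, -27, 5, -20, 22], [0, -34, 7, -25, 22], [0, -40, 11, -30, 22], [0, -46, 14, -35, 22], [0, -51, 19, -40, 22], [0, -57, 23, -45, 22], [0, -61, 29, -50, 22], [0, -66, 34, -55, 22], [0, -69, 40, -60, 22], [0, -73, 46, -65, 22], [0, -75, 51, -69, 22], [0, -75, 51, -69, 22], [0, -75, 51, -69, 22], [0, -75, 51, -69, 22], [0, -75, 51, -69, 22]]]'

```text
time_s: 6.8
position: [397.4, -317.8, 44.0]
eef_rot: [[0.002, -0.488, 0.873], [-0.004, 0.873, 0.488], [-1.0, -0.004, 0.0]]
ft_force: [0.5, 0.3, -0.4]
grip_width: 22.0
```

```bash
cat > snap.py <<'E'
import sys
from cell import observe,get_image
import cv2,numpy as np
s=observe();print(s["time_s"],s["position"],s["qpos"].round(1),s["ft_force"],s["grip_width"])
k=sys.argv[1]
d=get_image("wrist");cv2.imwrite(f"pics/w_{k}.png",d["img"])
T=np.eye(4);T[:3,:3]=s["eef_rot"];T[:3,3]=s["position"]
np.savez(f"pics/w_{k}.npz",K=d["K"],extrinsics=np.linalg.inv(T@d["hand_eye"]))
i=get_image("scene")["img"][160:310,280:440]
j=get_image("top")["img"][140:215,275:375]
a=cv2.resize(i,(400,375),interpolation=cv2.INTER_CUBIC);b=cv2.resize(j,(400,300),interpolation=cv2.INTER_CUBIC)
o=np.zeros((375,800,3),np.uint8);o[:,:400]=a;o[:300,400:]=b;cv2.imwrite(f"pics/c_{k}.png",o)
E
python3 snap.py a
```

```text
6.8 [ 397.43856633 -317.8305158    43.976706  ] [ -47.    -1.7  116.3   -0.    65.2 -166.2] [ 0.47363347  0.29827053 -0.38931335] 22.00938618378824
```

View pics/c_a.png

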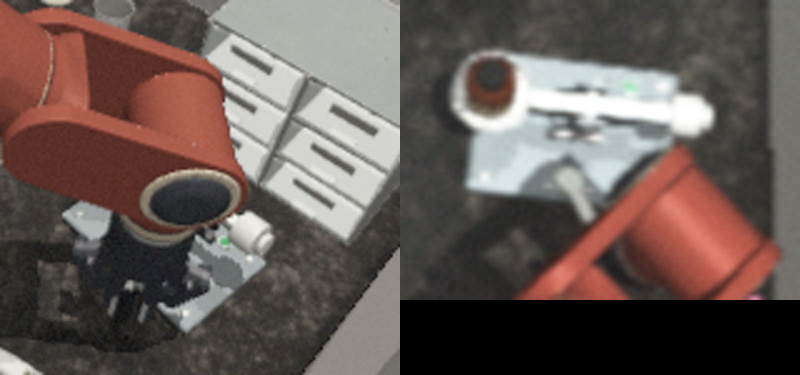

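View pics/w_a.png

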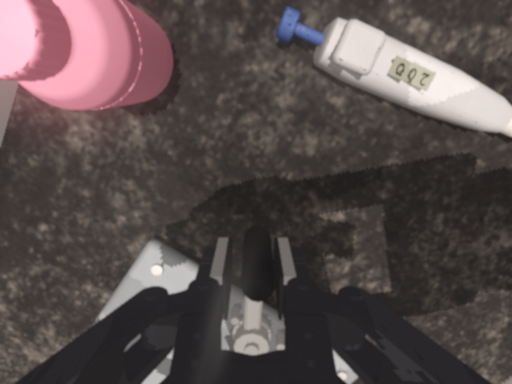

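Call:
play_rows --targets '[[[0, -2, 0, 0, 22], [0, -2, 0, 0, 22], [0, -2, 0, 0, 22], [0, -2, 0, 0, 22], [0, -2, 0, 0, 22], [0, -2, 0, 0, 22], [0, -2, 0, 0, 22], [0, -2, 0, 0, 22], [0, -2, 0, 0, 22], [0, -2, 0, 0, 22]]]'

```text
time_s: 8.2
position: [398.4, -319.6, 44.0]
eef_rot: [[0.002, -0.488, 0.873], [-0.004, 0.873, 0.488], [-1.0, -0.004, 0.0]]
ft_force: [0.6, 0.1, 0.8]
grip_width: 22.3
```

```bash
python3 snap.py b; python3 - <<'E'
import cv2,numpy as np
t=cv2.imread("pics/top0.png")[140:215,275:375]
c=[cv2.resize(t,(400,300),interpolation=cv2.INTER_CUBIC)]+[cv2.imread(f"pics/c_{k}.png")[:300,400:] for k in"ab"]
r=[x[30:160,30:330] for x in c]
# tracks: pan patch and counterweight patch shift
for nm,(x0,x1,y0,y1) in {"pan":(45,130,45,130),"cw":(265,320,85,145),"plate":(180,250,60,90)}.items():
  for k in(1,2):
    p=c[0][y0:y1,x0:x1];m=cv2.matchTemplate(c[k][y0-20:y1+20,x0-20:x1+20],p,cv2.TM_CCOEFF_NORMED);_,v,_,l=cv2.minMaxLoc(m);print(nm,k,v,(l[0]-20)/4,(l[1]-20)/4)
o=np.vstack(r);cv2.imwrite("pics/cmp.png",cv2.resize(o,None,fx=1.5,fy=1.5))
E
```

```text
8.2 [ 398.41491975 -319.64758816   43.9682761 ] [ -47.1   -1.4  116.    -0.    65.2 -166.3] [0.60927626 0.08668615 0.77493793] 22.33162730397539
pan 1 0.8065597414970398 -1.25 0.25
pan 2 0.8072528839111328 -1.25 0.25
cw 1 0.9925453066825867 0.25 -0.5
cw 2 0.9923355579376221 0.25 -0.5
plate 1 0.9991487860679626 0.0 0.0
plate 2 0.999072790145874 0.0 0.0
```

View pics/cmp.png

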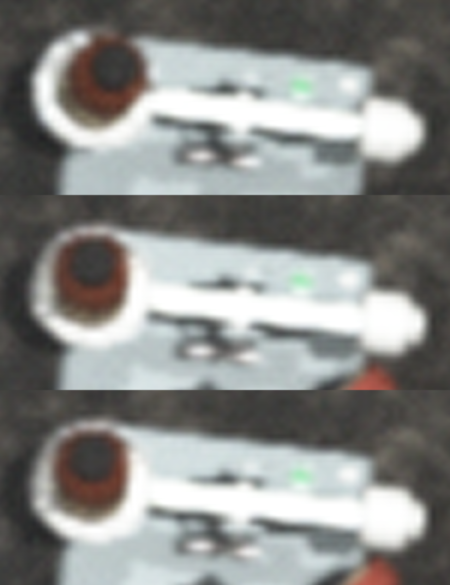

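The beam has tipped and is at rest: the bottle top has moved outward by about 0.12 rad of tilt, and nothing changed over the last 1.4 s. I now swing the lever back along the same arc, slowly.

Call:
play_rows --targets '[[[0, 6, 0, 4, 22], [0, 11, 1, 8, 22], [0, 17, 2, 12, 22], [0, 22, 3, 16, 22], [0, 27, 5, 20, 22], [0, 33, 7, 24, 22], [0, 38, 9, 28, 22], [0, 42, 12, 32, 22], [0, 47, 15, 36, 22], [0, 51, 19, 40, 22], [0, 56, 22, 44, 22], [0, 59, 26, 48, 22], [0, 63, 31, 52, 22], [0, 66, 35, 56, 22], [0, 69, 40, 60, 22], [0, 72, 45, 64, 22], [0, 74, 50, 68, 22], [0, 76, 55, 71, 22], [0, 76, 56, 71, 22], [0, 76, 56, 71, 22]]]'

```text
time_s: 10.85
position: [410.1, -226.0, 43.6]
eef_rot: [[0.002, 0.665, 0.746], [-0.004, 0.746, -0.665], [-1.0, -0.001, 0.004]]
ft_force: [-0.7, -0.5, -0.0]
grip_width: 22.2
```

```bash
python3 snap.py c
```

```text
10.85 [ 410.12186283 -225.99680593   43.58142435] [-3.790e+01 -7.500e+00  1.217e+02 -1.000e-01  6.550e+01 -8.620e+01] [-0.73917052 -0.49701953 -0.03453019] 22.194069542286687
```

View pics/c_c.png

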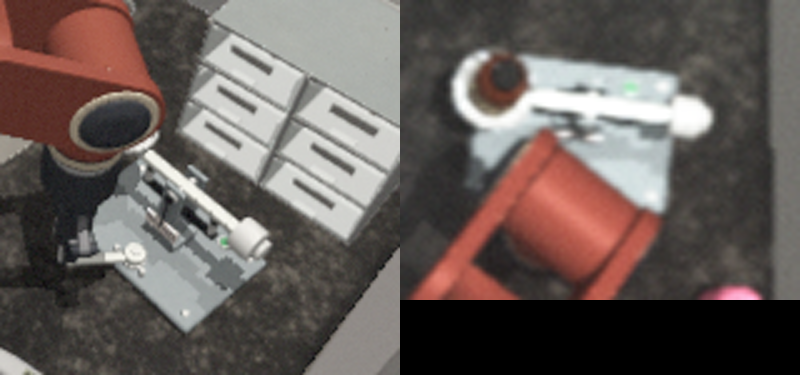

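View pics/w_c.png

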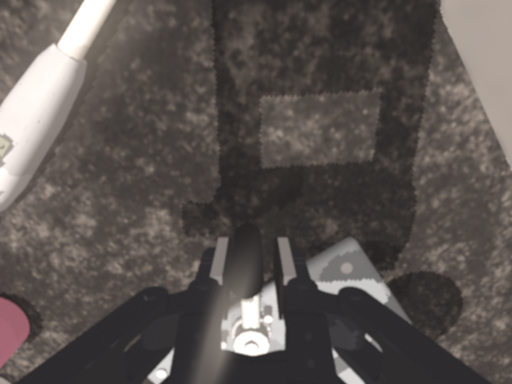

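The lever is home: the post lies against the left jaw at (245,262) with the tool about 3° past the start angle, and the bottle is upright again. I add a small nudge to the stop, then recentre, open and rise.

Call:
play_rows --targets '[[[0, 2, 0, 0, 22], [0, 2, 0, 0, 22], [0, 2, 0, 0, 22], [0, -2, 0, 0, 22], [0, -3, 0, 0, 24], [0, -3, 0, 0, 45], [0, -3, 0, 0, 45], [0, -3, 0, 0, 45], [-20, -3, 0, 0, 45], [-50, -3, 0, 0, 45], [-90, -3, 0, 0, 45], [-130, -3, -20, 0, 45], [-170, -3, -50, 0, 45], [-200, -3, -90, 0, 45], [-200, -3, -90, 0, 45], [-200, -3, -90, 0, 45], [-200, -3, -90, 0, 45]]]'

```text
time_s: 13.12
position: [340.3, -167.6, 241.6]
eef_rot: [[0.0, 0.666, 0.746], [-0.002, 0.746, -0.666], [-1.0, -0.001, 0.001]]
ft_force: [0.3, -0.0, -0.3]
grip_width: 44.9
```

```bash
python3 snap.py d; python3 - <<'E'
from h import *
a=cv2.imread("pics/w_d.png")
print("post,hinge expected px",proj("w_d",(405,-227,76)),proj("w_d",(467.4,-279.5,31)))
t=cv2.imread("pics/top0.png")[140:215,275:375];t=cv2.resize(t,(400,300),interpolation=cv2.INTER_CUBIC)
c=cv2.imread("pics/c_d.png")[:300,400:]
for nm,(x0,x1,y0,y1) in {"pan+bottle":(45,130,45,130),"cw":(265,320,85,145)}.items():
    p=t[y0:y1,x0:x1];m=cv2.matchTemplate(c[y0-20:y1+20,x0-20:x1+20],p,cv2.TM_CCOEFF_NORMED);_,v,_,l=cv2.minMaxLoc(m);print(nm,v,(l[0]-20)/4,(l[1]-20)/4)
E
```

```text
13.125 [ 340.32731194 -167.61540051  241.56799145] [-3.74e+01 -3.45e+01  1.22e+02 -1.00e-01  9.25e+01 -8.57e+01] [ 0.31530991 -0.04847698 -0.26581613] 44.90316911947386
post,hinge expected px [252.16829454 244.22750227] [254.05837524 280.56333647]
pan+bottle 0.9992384910583496 0.0 0.0
cw 0.9991433024406433 0.0 0.0
```

View pics/c_d.png

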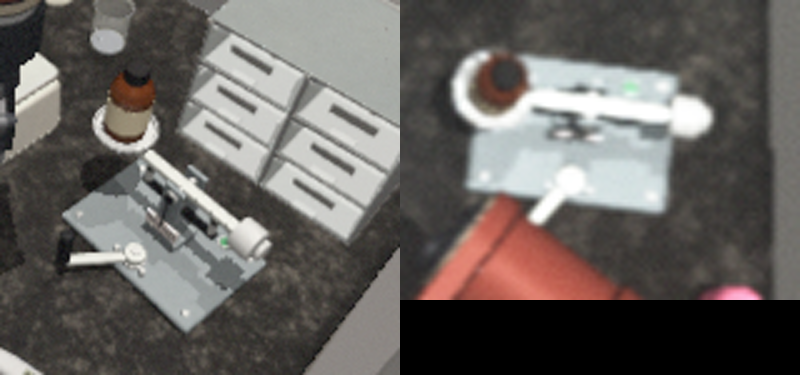

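View pics/w_d.png

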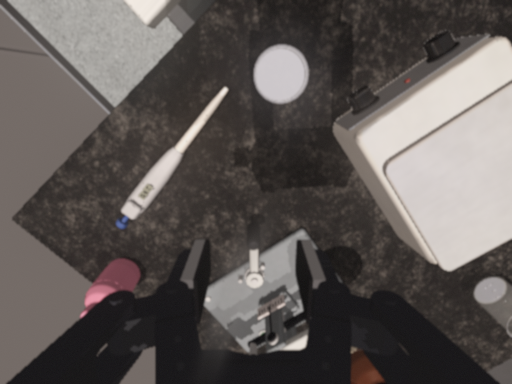

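The pan, bottle and counterweight match the start image with zero shift. The post is back at scene (305,260), where it began, and the hinge is at wrist (254,281), as predicted. The arm is clear.

```bash
python3 -c "
from cell import close_job
print(close_job())"
```

```text
the job is handed in; nothing more can be done
None
```

I swung the arrest lever of the right-hand balance, the one with the amber bottle on its pan, fully over to release its beam. I waited until the beam had tipped and come to rest, then swung the lever back home and handed the job in at about 13 s.

- **Released:** the tool travelled about 70° along the lever's arc, so the lever should have been at about 1.19 rad. The bottle's top had moved outward by roughly 0.12 rad of tilt, and two top views 1.4 s apart showed no further motion.
- **Arrested again:** after the arm let go and backed off, the pan with the bottle and the counterweight matched the start image with no measurable shift. The post was back at its starting pixel within about 1 px.
- **Other items:** the arm stayed well away from the empty balance, though I took no separate picture of its lever at the end. Wrist force read about 1 N or less after every move.

The first two-view estimates of the post's top disagreed by about 10 mm in y. A closer wrist picture settled it, and the post then sat centred between the fingers. No later checks disagreed.

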